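# Weigh a screw pack on the spring hook scale

### The arm

A 7-joint arm with a two-finger parallel gripper is mounted at the origin on the work surface. World frame = base frame: x ahead of the robot, y to its left, z up, the work surface at z = 0. Lengths are in mm, angles in degrees, forces in N, time in s.
With the tool pointing down it reaches from about 400 to 925 mm from the base axis. Payload 5.6 kg.
Tool frame: the origin (TCP) lies on the mounting face of the last link; the fingertips stand 173 mm ahead of it and the grasp point (between the pads) lies 155 mm ahead of it; z points along the fingers, x is the direction in which the jaws open and shut, and the axes are right-handed (so a half turn about z gives the same grasp; the last joint's range is limited). The gripper opens to 85 mm and grips with 20 to 120 N. Pads are 22 mm wide; open, the fingers measure 114 mm over their backs; the gripper's body (76 mm by 85 mm) begins 54 mm behind the grasp point. The pads swing forward as they close: fully open they stand 13 mm farther back than shut.
Start: joints at [73.339, 26.786, -0.665, 91.828, 0.344, 61.387, -3.226], TCP at [159.39, -630.156, 404.69] pointing down, gripper open.
Joint ranges: [-144.91, 144.91], [-17.63, 115.5], [-89.93, 88.59], [15.96, 139.68], [-74.01, 254.01], [8.47, 105.57], [-167.45, 167.45]. Speed limits (degrees/s): [147.25, 147.25, 180, 180, 180, 180, 180].

### API

Orientations are given as [roll, pitch, yaw] about the fixed x, y, z axes, in that order (R = Rz(yaw) Ry(pitch) Rx(roll)).
In Python, from plant import ctrl, vision, job gives the robot as it stands.
- The arm moves only by the tool servo_tool, never from a script. Its argument "rows" is one flat list of numbers, 7 for each row, row after row: the turn, a rotation vector about the tool's x, y, z in rad, then the shift along the tool's x, y, z in mm, then the finger opening in mm, from 0 to 85.4. A call has 1 to 8 rows; each row is the pose to reach, as a shift and turn from the pose commanded when the call began, along the tool's axes at that moment; what a row does not reach only later rows make up. A row lasts 1/8 s, in which the tool goes at most 62.5 mm and 10.7 degrees, less where a joint would pass 70% of its speed; a pose out of reach is approached as far as the arm can. A call with a gripper value outside its range is refused whole. The fingers move at their own pace and stop on an object; the grip force is fixed at half the most. Time passes only in rows, so rows that repeat a pose let the fingers close. It gives the time, the measured TCP pose, the force and the opening at its end, in the units of the state.
- ctrl.get_obs(): the state, without advancing time (a new reading comes with each control period).
- vision.snapshot(name): name is "side" or "top"; returns a dict with "color" (384x512x3 uint8, red, green, blue), "range_z" (384x512 float32, mm along the optical axis (not along the pixel's ray), 0 where there is no reading), "fx", "fy", "cx", "cy" (pixels), "world_to_cam" (4x4, takes a point from world to camera coordinates). Camera axes: x right, y down, z forward; pixel columns grow to the right and rows downward; lengths in mm; the calibration is good to about 2 mm. A picture is of the moment at which its call begins.
- job.close_job(): hands the job in, once; it reports no verdict.
The state is a dict: "time": time; "joint_pos": joint angles; "qvel": joint speeds; "effort": joint torques, N m; "tcp_pos": TCP position; "tool_rot": TCP orientation; "wrist_force": force on the tool from outside, world axes, zero at the start; "moment": the same for the moment, N m; "width": opening from 0.0 (shut) to 1.0 (fully open).
Only numpy, scipy, OpenCV 4.12 (cv2) and the standard library are available. Lean on these libraries where they do the work, as an engineer would, in place of code of your own. Each camera call takes 0.05 s, during which the arm holds its last target. There are 200 camera calls.

### The job

Check-weigh the bigger of the two hanging screw packs: hang it by its closed loop on the hook of the spring scale, lowering until the scale carries its whole weight before you let go, so that the hook neither drops nor jumps. Leave it hanging free and still for at least two seconds, then lift it off and stand it gently upright on the floor of the red basket. Keep it upright throughout and leave the smaller pack, the cardboard carton and the bench scale where they are.

Things in the scene. Friction and masses are not known exactly. Their poses are not given: they have to be found in the camera images.
- big_pack: The bigger screw pack, loose: dark grey plastic box with a black lid, 64 x 56 mm (x, y), 60 mm tall, with a closed black hanger loop and a grip tab on top (166 mm tall in all). Origin at the centre of its underside, z up. Looks the same after half a turn. Mass 0.25 to 0.85 kg, not known beforehand.
- big_pack_bar (a point): Middle of the bar of the bigger pack's loop, 112 mm above the pack's origin; axes as the pack's. The bar is round, 8 mm thick, level along y. Two posts 7 mm thick at y = +-26 mm join its ends to the lid; the closed opening under it is 48 mm high and 45 mm wide, and x runs through it.
- big_pack_tab (a point): Where to grip the bigger pack: a point on the upright tab above the bar, 144 mm above the pack's origin. The tab is 12 mm (x) by 18 mm (y), from 114 to 166 mm above the origin. Fingertips kept above 118 mm stay clear of the bar (top at 116 mm) and of the hook.
- stand: Spring hook scale, fixed to the bench: foot plate 200 x 130 x 12 mm, column 40 mm wide and 282 mm tall, and a hook on a sprung slide. Origin on the bench below the hook's seat; x points from the hook to the column, whose slide block begins 109 mm from the origin. The hook's open tip points to -x.
- hook_seat (a point): Where the axis of the pack's bar lies once seated in the hook: 220 mm above the bench with the scale empty, sinking with the hook; axes as the stand's. The hook is a steel strip 14 mm wide (y) bent to a V of 45 degree slopes, open above, lowest point 13 mm below this point. Its arm to the column (+x side) has its top 9 mm above this point.
- hook_tip (a point): Free tip of the hook, 18 mm to -x of the seat and 12 mm above it. The loop is threaded over it in the stand's +x direction, bar above the tip and lid below the hook, then lowered into the V.
- hook (a joint): Sink of the hook, in m: 0 at its top stop (empty), growing downward to 0.08 at the bottom stop. Spring of 110 N/m, preloaded so that it leaves the top stop at about 0.75 N; light damping (2.5 N s/m), so a load bounces for a second or two.
- basket: Red plastic basket, loose, 250 x 190 mm (x, y), 58 mm tall with a rim 12 mm wide, walls 5 mm; origin at the centre of its underside, floor 5 mm above it.
- small_pack: The smaller screw pack, a bystander: like the bigger one with the same loop and tab, but the box is 48 x 56 mm and only 32 mm tall, tab top 138 mm above its origin (centre of underside).
- carton: Open cardboard carton with screws, 100 x 130 x 50 mm, a bystander; origin at the centre of its underside.
- bench_scale: White bench scale with a paper dish, 150 x 160 mm, dish 170 mm across and 85 mm high, a bystander; origin at the centre of its underside.
Things that resemble listed ones, but are neither listed nor needed, are in the scene too. What is shaped like the big_pack but pink is not meant.

How it is judged (in metres and radians):
On the way, in this order (a step that is already met when the one before it is completed fails the run):
1. the bigger pack hangs by its bar in the hook, let go, carried by the scale alone and at rest, for 1.5 s (value of joint hook above 0.01 m and distance between big_pack_bar and hook_seat below 0.012 m and contact force between big_pack and stand above 1 N and contact force between the fingers and big_pack below 0.1 N and linear speed of big_pack below 0.03 m/s and velocity of joint hook between -0.015 and 0.015 m/s and angle between big_pack's own z axis and vertical below 0.2 rad), for 1.5 s.
2. the pack is lifted clear of the hook and the hook is back at its top stop (value of joint hook below 0.004 m and distance between big_pack_bar and hook_seat above 0.05 m and contact force between big_pack and stand below 0.05 N), for 0.1 s.
At the end, for the whole second after the job is handed in: The bigger pack stands upright (within 0.1 rad) on the floor of the basket (underside within 12 mm of the basket's underside height), let go and at rest; the basket stands level on the bench and the hook is empty at its top stop (within 4 mm) (x of big_pack in the frame of basket between -0.095 and 0.095 m and y of big_pack in the frame of basket between -0.07 and 0.07 m and z of big_pack in the frame of basket below 0.012 m and angle between big_pack's own z axis and vertical below 0.1 rad and linear speed of big_pack below 0.02 m/s and contact force between the fingers and big_pack below 0.1 N and value of joint hook below 0.004 m and angle between basket's own z axis and vertical below 0.05 rad); the robot touches nothing.
It fails at once if the hook drops or jumps (faster than 0.08 m/s) while the pack is out of the fingers (contact force between the fingers and big_pack below 0.1 N and (velocity of joint hook above 0.08 m/s or velocity of joint hook below -0.08 m/s)).
It fails at once if the pack is slammed onto the hook (hook driven down faster than 0.35 m/s) (velocity of joint hook above 0.35 m/s).
It fails at once if the pack is dropped or knocked (faster than 0.5 m/s while out of the fingers) (contact force between the fingers and big_pack below 0.1 N and linear speed of big_pack above 0.5 m/s).
It fails at once if the bigger pack is tipped by more than 0.7 rad (angle between big_pack's own z axis and vertical above 0.7 rad).
It fails at once if the smaller pack, the carton or the bench scale is moved by more than 20 mm, or the smaller pack tipped (distance of any of small_pack, carton, bench_scale from where it was at the start of the episode above 0.02 m or angle between small_pack's own z axis and vertical above 0.4 rad).
It also fails if it takes over 72 s, if anything falls off the work surface, if the arm or the gripper's body presses on something with over 40 N, if the wrist force passes 120 N, or if a joint passes its speed limit or range.

## Working session

There is one attempt and no reset: what is moved stays moved. The work goes in short steps, Python scripts to look and compute and a tool call to move; the robot and the scene stay as the last step left them, time stands still between calls to the robot, and variables do not carry over. Pictures are saved under pics/ and viewed, about 8 in all and at most 12, crops included, and the job is handed in when it is done.

Besides the shell and the picture viewer there is one more tool, called after "Emit:" as name(argument=value, ...) on one line, values as JSON. servo_tool: Moves the arm, as the interface text tells. Its arguments: {"type":"object","properties":{"rows":{"type":"array","items":{"type":"number"}}},"required":["rows"]}

```bash
mkdir -p pics; ls; cat > h.py <<'E'
import numpy as np, cv2
from plant import ctrl, vision, job
def cloud(s):
    z=s["range_z"].astype(float); v,u=np.mgrid[:z.shape[0],:z.shape[1]]
    P=np.stack([(u-s["cx"])/s["fx"]*z,(v-s["cy"])/s["fy"]*z,z],-1)
    T=np.linalg.inv(s["world_to_cam"]); W=P@T[:3,:3].T+T[:3,3]; W[z==0]=np.nan
    return W
def save(s,n): cv2.imwrite("pics/"+n+".png",s["color"][...,::-1])
E
python3 - <<'E'
from h import *
ims=[]
for n in("side","top"):
    s=vision.snapshot(n); np.savez(n+"0.npz",**s); ims.append(s["color"])
    T=np.linalg.inv(s["world_to_cam"]); print(n,T.round(2).tolist(),s["fx"])
    cv2.imwrite("pics/%s0.png"%n,cv2.resize(s["color"][...,::-1],(800,600)))
print(ctrl.get_obs())
E
```

```text
pics
side [[-0.98, -0.09, 0.15, 339.19], [-0.18, 0.5, -0.84, 1005.9], [-0.0, -0.86, -0.51, 773.61], [0.0, 0.0, 0.0, 1.0]] 442.44783294437326
top [[0.0, -1.0, 0.05, 477.01], [-1.0, -0.0, 0.0, -13.75], [-0.0, -0.05, -1.0, 1189.39], [0.0, 0.0, 0.0, 1.0]] 430.4245304498857
{'time': 0.1, 'joint_pos': array([73.33883944, 26.8320426 , -0.66403718, 91.87672571,  0.34503804,
       61.38722828, -3.22467973]), 'qvel': array([ 0.01834077, -0.11871234,  0.01365112, -0.1320244 ,  0.05334218,
       -0.16275087,  0.03004061]), 'effort': array([ 7.30651809e-04, -5.33509862e+01,  2.15298455e-02, -2.51963067e+01,
        1.15336184e-02,  4.27299994e-03, -4.49719749e-06]), 'tcp_pos': array([ 159.31055167, -629.93553366,  403.81321913]), 'tool_rot': array([ 1.79991813e+02,  9.37052422e-02, -7.58052475e+01]), 'wrist_force': array([-0.29317811, -0.42091552, -0.67418793]), 'moment': array([-0.01963291, -0.00410641, -0.06168794]), 'width': 1.0009869433858505}
```

View pics/top0.png

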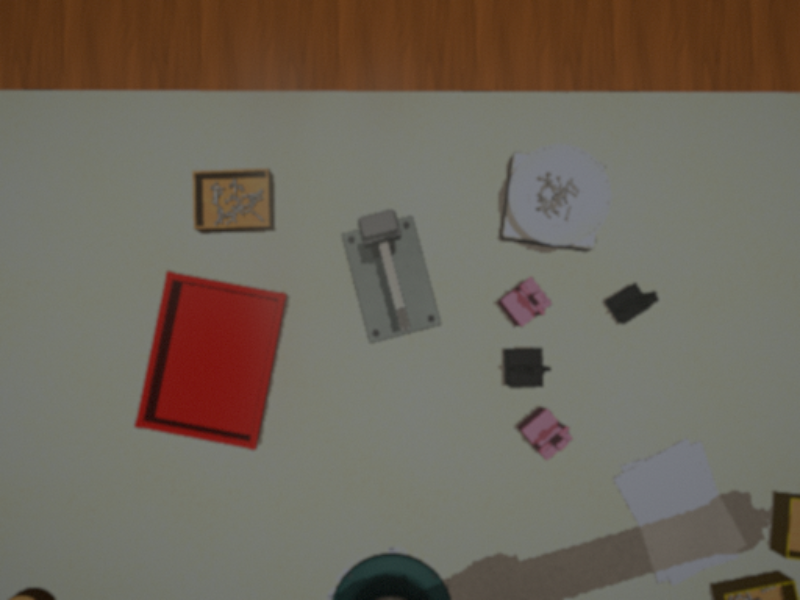

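View pics/side0.png

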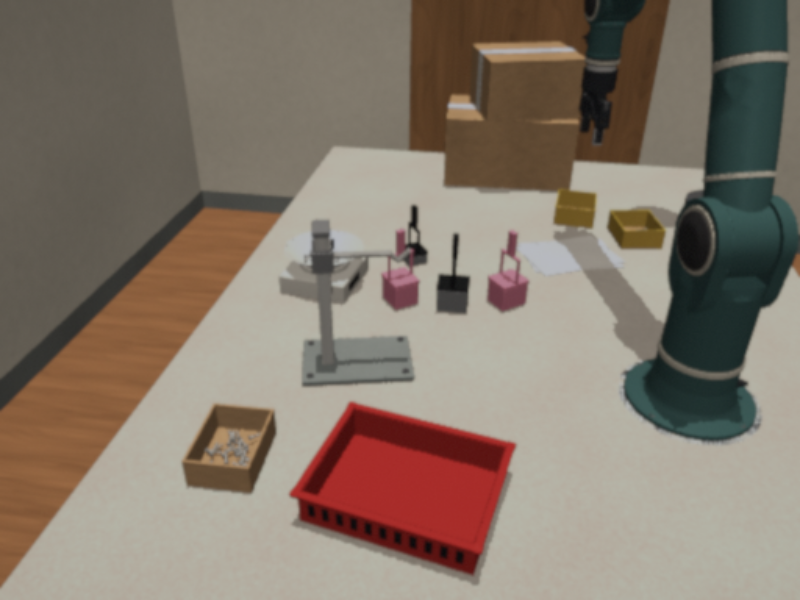

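Top view (800×600 px): grey/black big pack at (523,367), smaller black pack at (630,302), pink decoys at (525,300) and (545,433), stand with its column at (378,225) and hook tip near (400,325), basket centred at about (212,360). The side view shows the big pack's loop almost edge-on, so its bar runs about along world y.

```bash
python3 - <<'E'
from h import *
W={};C={}
for n in("side","top"):
    s=dict(np.load(n+"0.npz")); W[n]=cloud(s); C[n]=s["color"].astype(int)
def rect(p): return cv2.minAreaRect(p[:,:2].astype(np.float32))
for n in W:
    w,c=W[n],C[n]; X,Y,Z=w[...,0],w[...,1],w[...,2]
    dark=(c.max(-1)<75)
    m=dark&(X>330)&(X<560)&(Y<-170)&(Y>-330)&(Z>10)
    for lo,hi in((45,75),(75,104),(104,118),(120,170)):
        p=w[m&(Z>lo)&(Z<hi)&(np.abs(Y+250)<60)]
        if len(p)>2: print(n,"pack",lo,len(p),p.mean(0).round(1),rect(p),p[:,2].max().round())
    m=(c[...,0]>90)&(c[...,1]<70)&(Y>100)&(Z>40)
    p=w[m&(Z<75)]; print(n,"basket",len(p),rect(p),np.median(p[:,2]))
    m=(np.abs(Y)<140)&(X>380)&(X<760)
    for lo,hi in((6,25),(190,260),(262,320)):
        p=w[m&(Z>lo)&(Z<hi)]
        if len(p)>2: print(n,"stand",lo,len(p),p.mean(0).round(1),rect(p),np.median(p[:,2]))
    p=w[m&(Z>190)&(Z<250)&(X<640)]
    if len(p):
        d=np.linalg.svd(p[:,:2]-p[:,:2].mean(0))[2][0] if len(p)<5000 else 0
        print("arm",p.mean(0),np.degrees(np.arctan2(d[1],d[0])),p.min(0),p.max(0))
s=C["side"].astype(np.uint8)[...,::-1]
a=cv2.resize(s[130:260,170:360],None,fx=4,fy=4,interpolation=cv2.INTER_CUBIC)
cv2.imwrite("pics/crop1.png",a)
E
```

```text
side pack 45 223 [ 428.4 -209.9   59.7] ((429.42889404296875, -219.0989532470703), (58.07002258300781, 59.84815216064453), 89.95845794677734) 75.0
side pack 75 13 [ 428.3 -194.    88.8] ((428.37164306640625, -194.01307678222656), (3.7376325130462646, 5.297128200531006), 8.514383316040039) 104.0
side pack 104 5 [ 428.5 -195.6  113. ] ((428.6141052246094, -197.9846954345703), (0.509468674659729, 14.452255249023438), 5.138772487640381) 117.0
side pack 120 36 [ 429.1 -214.3  146.9] ((429.0062561035156, -217.4354705810547), (17.6390438079834, 6.715110778808594), 89.93489837646484) 169.0
side basket 2347 ((440.85479736328125, 307.63214111328125), (206.68118286132812, 263.8192443847656), 79.67435455322266) 58.883054532269284
side stand 6 1916 [576.6  12.3  13.7] ((563.9903564453125, -14.15911865234375), (249.74571228027344, 376.935791015625), 85.91445922851562) 13.946006526168446
side stand 190 545 [598.   22.3 229.8] ((569.6511840820312, 12.322681427001953), (166.77439880371094, 55.006813049316406), 9.21076774597168) 230.09254069117492
side stand 262 166 [631.3  28.3 279.5] ((633.729187011
[... 884 characters left out ...]
), (206.7802276611328, 264.59698486328125), 79.4620132446289) 58.59712963425284
top stand 6 2768 [573.5   2.5  12.5] ((571.1986083984375, -0.081756591796875), (378.2799377441406, 278.03704833984375), 0.237168550491333) 12.575971379498696
top stand 190 517 [574.8   1.8 232.2] ((570.2152099609375, 1.1090354919433594), (162.975830078125, 55.92638397216797), 14.132387161254883) 229.6258389623797
top stand 262 334 [634.   17.3 282.3] ((634.8895263671875, 17.448467254638672), (30.579273223876953, 49.98550796508789), 14.94482707977295) 282.54539730026175
arm [571.53678925   1.02959698 230.99095813] -164.22151248439465 [490.88804295 -26.49433586 208.69604643] [638.53395973  47.12041066 249.74557579]
```

View pics/crop1.png

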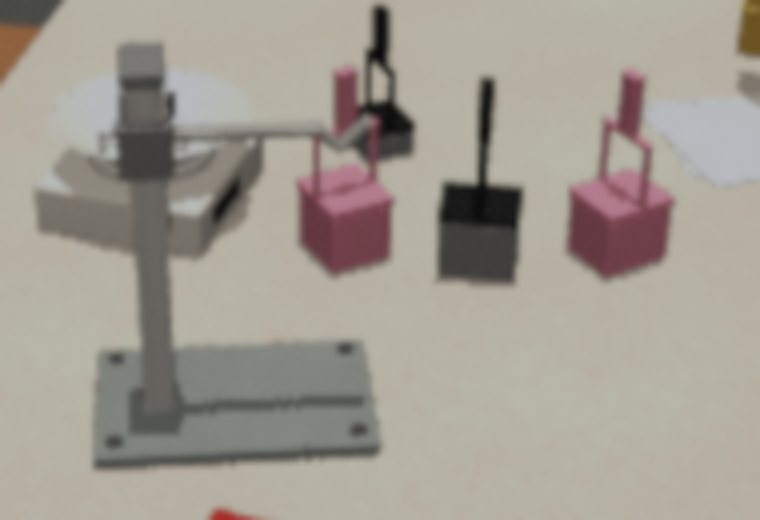

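```bash
python3 - <<'E'
from h import *
for n in("side","top"):
    s=dict(np.load(n+"0.npz")); w=cloud(s); c=s["color"].astype(int); X,Y,Z=w[...,0],w[...,1],w[...,2]
    m=(X>390)&(X<470)&(Y>-270)&(Y<-170)&(Z>54)&(Z<66)&(c.max(-1)<75)
    p=w[m]; print(n,"lid",len(p),cv2.minAreaRect(p[:,:2].astype(np.float32)),p[:,2].mean())
    p=w[(X>390)&(X<470)&(Y>-270)&(Y<-170)&(Z>125)&(Z<172)]
    print(n,"tab",len(p),np.median(p,0),p.min(0),p.max(0))
    m=(Z>7)&(Z<18)&(X>440)&(X<680)&(np.abs(Y)<110)&(np.ptp(c,axis=-1)<30)&(c.max(-1)<130)
    k=np.uint8(m); k=cv2.morphologyEx(k,cv2.MORPH_OPEN,np.ones((3,3)))>0
    p=w[k]; print(n,"plate",len(p),cv2.minAreaRect(p[:,:2].astype(np.float32)))
    a=np.radians(15); R=np.array([[np.cos(a),np.sin(a)],[-np.sin(a),np.cos(a)]])
    q=w[(Z>195)&(Z<245)&(X>470)&(X<625)&(np.abs(Y)<60)]
    l=q[:,:2]@R.T
    for lo in range(int(l[:,0].min()),int(l[:,0].max()),8):
        t=(l[:,0]>=lo)&(l[:,0]<lo+8)
        if t.sum(): print(lo,t.sum(),np.median(l[t,1]).round(1),l[t,1].min().round(),l[t,1].max().round(),np.median(q[t,2]).round(1),q[t,2].min().round())
    if n=="top":
        q=w[(Z>195)&(X>560)&(X<680)&(np.abs(Y)<70)]; l=q[:,:2]@R.T
        print("cap",[ (z,np.percentile(l[(q[:,2]>z)&(q[:,2]<z+10)],[2,98],axis=0).round(1).tolist()) for z in (240,275)])
    T=np.linalg.inv(s["world_to_cam"])
E
```

```text
side lid 177 ((429.6181335449219, -217.12489318847656), (60.35047149658203, 58.61109161376953), 5.0340070724487305) 61.74956308516297
side tab 62 [ 429.23113016 -215.29392986  150.20913699] [ 423.61439955 -233.85318727  125.51748063] [ 435.50132916 -208.61217464  170.23499816]
side plate 590 ((577.427734375, 15.488533020019531), (185.13619995117188, 126.93266296386719), 10.83019733428955)
467 11 -143.3 -155.0 -139.0 230.9 227.0
475 15 -142.8 -153.0 -139.0 224.4 217.0
483 13 -142.6 -152.0 -141.0 217.8 212.0
491 12 -144.0 -152.0 -141.0 220.5 215.0
499 13 -143.9 -151.0 -139.0 228.7 225.0
507 15 -142.7 -152.0 -140.0 230.2 224.0
515 15 -143.3 -153.0 -138.0 230.0 223.0
523 12 -142.1 -149.0 -138.0 229.9 225.0
531 12 -142.4 -153.0 -138.0 230.2 226.0
539 12 -142.4 -153.0 -140.0 229.6 226.0
547 12 -143.3 -152.0 -138.0 230.2 226.0
555 12 -144.1 -154.0 -139.0 229.7 226.0
563 12 -141.0 -153.0 -138.0 230.6 227.0
571 12 -143.7 -153.0 -138.0 230.4 226.0
579 15 -141.7 -155.0 -139.0 230.3 225.0
587 14 -143.5 -152.0 -140.0 230.0 225.0
595 25 -120.8 -150.0 -118.0 229.9 210.0
603 48 -120.0 -132.0 -116.0 
[... 555 characters left out ...]
17.3 213.0
493 23 -147.2 -154.0 -141.0 221.6 217.0
501 21 -147.3 -154.0 -141.0 228.7 227.0
509 24 -147.3 -154.0 -140.0 229.0 226.0
517 22 -147.2 -154.0 -141.0 230.0 227.0
525 23 -147.5 -153.0 -140.0 229.3 225.0
533 22 -147.4 -154.0 -141.0 229.0 226.0
541 21 -147.2 -154.0 -141.0 229.6 226.0
549 22 -147.6 -154.0 -141.0 228.3 226.0
557 23 -146.9 -154.0 -140.0 229.1 226.0
565 23 -147.6 -154.0 -140.0 228.7 226.0
573 21 -147.1 -154.0 -141.0 229.9 225.0
581 23 -147.2 -154.0 -141.0 229.6 224.0
589 21 -147.4 -154.0 -141.0 229.2 226.0
597 44 -141.9 -174.0 -120.0 227.8 209.0
605 7 -125.4 -150.0 -119.0 243.4 241.0
cap [(240, [[597.0, -174.8], [630.7, -119.8]]), (275, [[603.0, -171.1], [632.1, -123.6]])]
```

```bash
cat >> h.py <<'E'
from scipy.spatial.transform import Rotation as Ro
def go(x,y,z,yaw):
    "shift and turn in tool axes from the present pose to TCP x,y,z, pointing down with yaw"
    o=ctrl.get_obs(); R=Ro.from_euler("xyz",o["tool_rot"],degrees=True)
    print("turn",(R.inv()*Ro.from_euler("xyz",[180,0,yaw],degrees=True)).as_rotvec().round(4),
     "shift",R.inv().apply(np.array([x,y,z])-o["tcp_pos"]).round(1))
    print({k:np.round(o[k],2) for k in("time","tcp_pos","tool_rot","wrist_force","width")})
E
python3 -c "
from h import *
go(431.3,-221.2,404,-90)"
```

```text
turn [0.0003 0.0016 0.2477] shift [-3.296e+02 -3.639e+02  3.000e-01]
{'time': np.float64(0.1), 'tcp_pos': array([ 159.31, -629.94,  403.81]), 'tool_rot': array([ 1.7999e+02,  9.0000e-02, -7.5810e+01]), 'wrist_force': array([-0.29, -0.42, -0.67]), 'width': np.float64(1.0)}
```

Emit:
servo_tool(rows=[0, 0, 0.02, -25, -28, 0, 85, 0, 0, 0.06, -65, -72, 0, 85, 0, 0, 0.1, -106, -117, 0, 85, 0, 0, 0.14, -147, -162, 0, 85, 0, 0, 0.18, -188, -207, 0, 85, 0, 0, 0.22, -229, -252, 0, 85, 0, 0, 0.248, -270, -297, 0, 85, 0, 0, 0.248, -305, -336, 0, 85])

```text
time: 1.1
tcp_pos: [411.2, -249.9, 404.6]
tool_rot: [-180.0, 0.0, -90.0]
wrist_force: [1.0, 0.5, 0.6]
width: 0.997
```

Emit:
servo_tool(rows=[0, 0, 0, -6, -7, 0, 85, 0, 0, 0, -6, -7, 0, 85, 0, 0, 0, -6, -7, 0, 85, 0, 0, 0, -6, -7, 0, 85])

```text
time: 1.6
tcp_pos: [416.6, -247.3, 404.5]
tool_rot: [180.0, -0.0, -90.2]
wrist_force: [0.2, 0.4, -0.4]
width: 0.993
```

```bash
python3 -c "
from h import *
go(431.3,-221.2,300,-90)"
```

```text
turn [ 0.0005 -0.0001 -0.003 ] shift [-26.2 -14.7 104.5]
{'time': np.float64(1.6), 'tcp_pos': array([ 416.56, -247.33,  404.54]), 'tool_rot': array([ 1.7997e+02, -1.0000e-02, -9.0170e+01]), 'wrist_force': array([ 0.18,  0.41, -0.38]), 'width': np.float64(0.99)}
```

Emit:
servo_tool(rows=[0, 0, 0, -13, -7, 5, 60, 0, 0, 0, -26, -15, 15, 60, 0, 0, 0, -26, -15, 30, 60, 0, 0, 0, -26, -15, 42, 60, 0, 0, 0, -26, -15, 50, 60, 0, 0, 0, -26, -15, 54, 60, 0, 0, 0, -26, -15, 54, 60, 0, 0, 0, -26, -15, 54, 60])

```text
time: 2.6
tcp_pos: [432.5, -220.2, 351.0]
tool_rot: [-180.0, -0.0, -90.0]
wrist_force: [-0.1, 0.8, 0.1]
width: 0.705
```

```bash
python3 - <<'E'
from h import *
go(431.3,-221.2,300,-90)
s=vision.snapshot("side"); w=cloud(s)
cv2.imwrite("pics/g1.png",cv2.resize(s["color"][100:240,220:400,::-1],None,fx=4,fy=4,interpolation=cv2.INTER_CUBIC))
E
```

```text
turn [-0.0007 -0.0004 -0.0005] shift [ 0.9  1.2 51. ]
{'time': np.float64(2.6), 'tcp_pos': array([ 432.47, -220.24,  351.02]), 'tool_rot': array([-1.7996e+02, -2.0000e-02, -9.0030e+01]), 'wrist_force': array([-0.09,  0.76,  0.12]), 'width': np.float64(0.7)}
```

View pics/g1.png

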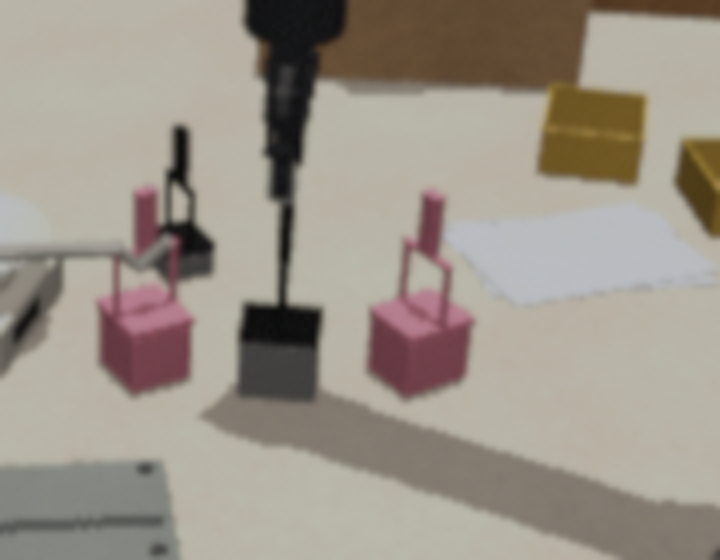

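The gripper at crop px (283,195) is right above the tab at (285,210), well clear of the pink decoys. I'll descend and grip.

Emit:
servo_tool(rows=[0, 0, 0, 1, 1, 12, 50, 0, 0, 0, 1, 1, 24, 50, 0, 0, 0, 1, 1, 36, 50, 0, 0, 0, 1, 1, 46, 50, 0, 0, 0, 1, 1, 51, 50, 0, 0, 0, 1, 1, 51, 50, 0, 0, 0, 1, 1, 51, 50, 0, 0, 0, 1, 1, 51, 30])

```text
time: 3.65
tcp_pos: [431.5, -221.2, 300.1]
tool_rot: [-180.0, -0.0, -90.0]
wrist_force: [-1.1, -0.1, -0.1]
width: 0.389
```

Emit:
servo_tool(rows=[0, 0, 0, 0, 0, 0, 24, 0, 0, 0, 0, 0, 0, 20, 0, 0, 0, 0, 0, 0, 16, 0, 0, 0, 0, 0, 0, 8, 0, 0, 0, 0, 0, 0, 0, 0, 0, 0, 0, 0, 0, 0, 0, 0, 0, 0, 0, 0, 0, 0, 0, 0, 0, 0, 0, 0])

```text
time: 4.65
tcp_pos: [431.5, -221.3, 299.9]
tool_rot: [-180.0, -0.0, -90.0]
wrist_force: [0.1, -2.5, 4.4]
width: 0.199
```

Emit:
servo_tool(rows=[0, 0, 0, 0, 0, -4, 0, 0, 0, 0, 0, 0, -12, 0, 0, 0, 0, 0, 0, -27, 0, 0, 0, 0, 0, 0, -47, 0, 0, 0, 0, 0, 0, -72, 0, 0, 0, 0, 0, 0, -97, 0, 0, 0, 0, 0, 0, -117, 0, 0, 0, 0, 0, 0, -130, 0])

```text
time: 5.65
tcp_pos: [431.3, -220.8, 431.3]
tool_rot: [-179.9, -0.0, -90.0]
wrist_force: [-0.1, 0.7, -5.6]
width: 0.201
```

Emit:
servo_tool(rows=[0, 0, 0, 0, 0, -4, 0, 0, 0, 0, 0, 0, -4, 0, 0, 0, 0, 0, 0, -4, 0, 0, 0, 0, 0, 0, -4, 0])

```text
time: 6.15
tcp_pos: [431.3, -221.0, 433.0]
tool_rot: [179.9, 0.0, -90.0]
wrist_force: [0.0, 0.1, -4.2]
width: 0.197
```

```bash
python3 -c "
from h import *
go(436.6,-35.4,434,-75)"
```

```text
turn [ 0.0011  0.0008 -0.262 ] shift [-185.6   -5.3   -0.9]
{'time': np.float64(6.15), 'tcp_pos': array([ 431.26, -221.05,  433.  ]), 'tool_rot': array([ 1.7993e+02,  4.0000e-02, -9.0010e+01]), 'wrist_force': array([ 0.03,  0.07, -4.17]), 'width': np.float64(0.2)}
```

Emit:
servo_tool(rows=[0, 0, -0.01, -8, 0, -1, 0, 0, 0, -0.04, -25, -1, -1, 0, 0, 0, -0.08, -52, -1, -1, 0, 0, 0, -0.12, -84, -2, -1, 0, 0, 0, -0.17, -116, -3, -1, 0, 0, 0, -0.21, -148, -4, -1, 0, 0, 0, -0.24, -172, -5, -1, 0, 0, 0, -0.262, -184, -5, -1, 0])

```text
time: 7.15
tcp_pos: [436.4, -35.0, 434.8]
tool_rot: [-180.0, -0.0, -74.8]
wrist_force: [0.3, -0.9, -5.6]
width: 0.203
```

Emit:
servo_tool(rows=[0, 0, 0, 0, 0, 0, 0, 0, 0, 0, 0, 0, 0, 0, 0, 0, 0, 0, 0, 0, 0, 0, 0, 0, 0, 0, 0, 0])

```text
time: 7.65
tcp_pos: [436.4, -37.7, 434.6]
tool_rot: [180.0, -0.0, -75.1]
wrist_force: [0.4, -0.7, -4.8]
width: 0.201
```

```bash
python3 - <<'E'
from h import *
go(436.6,-35.4,434,-75); go(509,-16,434,-75)
s=vision.snapshot("side"); w=cloud(s); c=s["color"]
X,Y,Z=w[...,0],w[...,1],w[...,2]
m=(X>390)&(X<478)&(Y>-80)&(Y<10)&(Z>90)&(c.max(-1)<80)
for lo in range(120,250,10):
    p=w[m&(Z>lo)&(Z<lo+10)]
    if len(p): print(lo,len(p),p.mean(0).round(1),p.min(0).round(),p.max(0).round())
t=vision.snapshot("top"); w=cloud(t); X,Y,Z=w[...,0],w[...,1],w[...,2]
m=(X>380)&(X<478)&(Y>-90)&(Y<20)&(Z>180)&(Z<215)
p=w[m]; 
if len(p): print("top lid",len(p),p.mean(0),cv2.minAreaRect(p[:,:2].astype(np.float32)))
cv2.imwrite("pics/g2.png",cv2.resize(c[60:260,160:360,::-1],None,fx=3,fy=3,interpolation=cv2.INTER_CUBIC))
E
```

```text
turn [ 0.0002 -0.     -0.0014] shift [-2.2 -0.8  0.6]
{'time': np.float64(7.65), 'tcp_pos': array([436.41, -37.71, 434.58]), 'tool_rot': array([179.99,  -0.  , -75.08]), 'wrist_force': array([ 0.36, -0.74, -4.8 ]), 'width': np.float64(0.2)}
turn [ 0.0002 -0.     -0.0014] shift [ -2.3 -75.7   0.6]
{'time': np.float64(7.65), 'tcp_pos': array([436.41, -37.71, 434.58]), 'tool_rot': array([179.99,  -0.  , -75.08]), 'wrist_force': array([ 0.36, -0.74, -4.8 ]), 'width': np.float64(0.2)}
140 38 [426.9 -11.7 146.9] [401. -19. 144.] [454.  -4. 150.]
150 71 [432.7 -11.5 154.8] [402. -37. 150.] [467.   1. 160.]
160 76 [432.3 -11.4 164.7] [402. -32. 160.] [467.  -1. 170.]
170 88 [432.3 -12.5 175. ] [400. -36. 170.] [467.  -2. 180.]
180 74 [430.1 -12.3 185. ] [401. -40. 180.] [468.  -0. 190.]
190 257 [435.8 -29.9 196.2] [398. -69. 190.] [472.   1. 200.]
200 15 [429.7 -27.2 204.9] [401. -61. 200.] [441.  -9. 210.]
210 12 [430.1 -18.3 215. ] [425. -61. 211.] [442.  -5. 218.]
220 17 [433.2 -30.7 224.8] [425. -65. 220.] [442.  -6. 229.]
230 9 [433.7 -31.  234.5] [426. -61. 231.] [442.  -8. 240.]
240 5 [428.6 -14.5 245.6] [426. -35. 240.] [437.  -8. 249.]
```

View pics/g2.png

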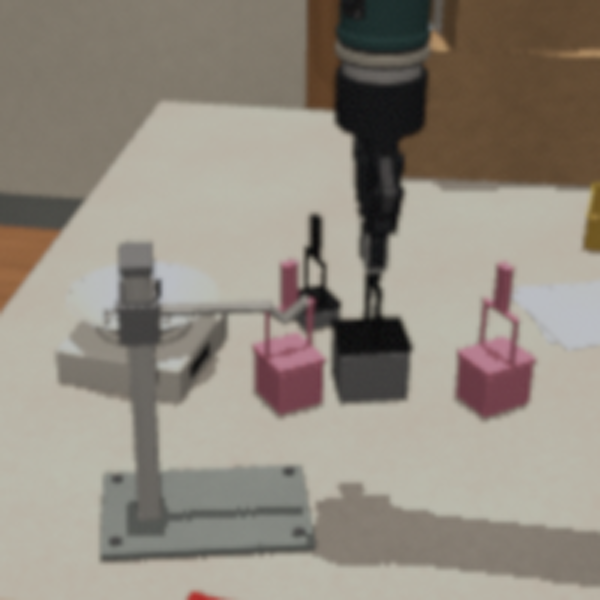

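Emit:
servo_tool(rows=[0, 0, 0, -2, -2, 0, 0, 0, 0, 0, -2, -6, 0, 0, 0, 0, 0, -2, -13, 0, 0, 0, 0, 0, -2, -20, 0, 0, 0, 0, 0, -2, -27, 0, 0, 0, 0, 0, -2, -33, 0, 0, 0, 0, 0, -2, -37, 0, 0, 0, 0, 0, -2, -40, 0, 0])

```text
time: 8.75
tcp_pos: [474.7, -24.8, 434.6]
tool_rot: [180.0, 0.0, -75.0]
wrist_force: [-0.2, -0.2, -4.1]
width: 0.204
```

Emit:
servo_tool(rows=[0, 0, 0, 0, -2, 0, 0, 0, 0, 0, 0, -6, 0, 0, 0, 0, 0, 0, -12, 0, 0, 0, 0, 0, 0, -19, 0, 0, 0, 0, 0, 0, -26, 0, 0, 0, 0, 0, 0, -31, 0, 0, 0, 0, 0, 0, -34, 0, 0, 0, 0, 0, 0, -35, 0, 0])

```text
time: 9.75
tcp_pos: [508.5, -15.7, 434.6]
tool_rot: [180.0, 0.0, -75.0]
wrist_force: [-0.5, -0.6, -4.8]
width: 0.198
```

Emit:
servo_tool(rows=[0, 0, 0, 0, 0, 0, 0, 0, 0, 0, 0, 0, 0, 0, 0, 0, 0, 0, 0, 0, 0])

```text
time: 10.12
tcp_pos: [508.2, -15.8, 434.7]
tool_rot: [180.0, -0.0, -75.0]
wrist_force: [0.4, -0.4, -4.3]
width: 0.197
```

```bash
python3 - <<'E'
from h import *
go(509,-16,434,-75)
s=vision.snapshot("side"); w=cloud(s); c=s["color"]
cv2.imwrite("pics/g3.png",cv2.resize(c[110:230,190:310,::-1],None,fx=5,fy=5,interpolation=cv2.INTER_CUBIC))
E
```

```text
turn [ 0.     -0.0001 -0.0002] shift [ 0.4 -0.7  0.7]
{'time': np.float64(10.12), 'tcp_pos': array([508.23, -15.82, 434.7 ]), 'tool_rot': array([ 1.800e+02, -1.000e-02, -7.501e+01]), 'wrist_force': array([ 0.38, -0.35, -4.34]), 'width': np.float64(0.2)}
```

View pics/g3.png

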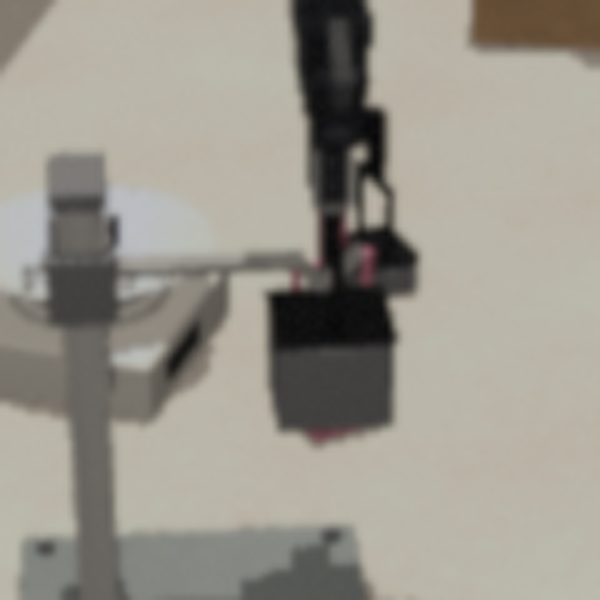

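The loop is threaded: the steel strip passes through the opening, with bar above and lid below it (crop (320,275)). Now I lower slowly, watching the wrist force go to zero.

Emit:
servo_tool(rows=[0, 0, 0, 0, -0.5, 2, 0, 0, 0, 0, 0, -0.5, 6, 0, 0, 0, 0, 0, -0.5, 12, 0, 0, 0, 0, 0, -0.5, 17, 0, 0, 0, 0, 0, -0.5, 21, 0, 0, 0, 0, 0, -0.5, 25, 0, 0, 0, 0, 0, -0.5, 29, 0, 0, 0, 0, 0, -0.5, 33, 0])

```text
time: 11.18
tcp_pos: [509.0, -15.6, 401.7]
tool_rot: [-180.0, -0.0, -75.0]
wrist_force: [0.8, -0.2, -2.5]
width: 0.201
```

Emit:
servo_tool(rows=[0, 0, 0, 0, 0, 3, 0, 0, 0, 0, 0, 0, 6, 0, 0, 0, 0, 0, 0, 9, 0, 0, 0, 0, 0, 0, 11, 0, 0, 0, 0, 0, 0, 12, 0, 0, 0, 0, 0, 0, 12, 0, 0, 0, 0, 0, 0, 12, 0, 0])

```text
validation failed for argument at $.ro...
```

```bash
cat >> h.py <<'E'
def force(n=12):
    F=[]
    for _ in range(n): s=vision.snapshot("top"); F.append(ctrl.get_obs()["wrist_force"])
    F=np.array(F); print("F",F.mean(0).round(2),"sd",F.std(0).round(2))
    w=cloud(s); X,Y,Z=w[...,0],w[...,1],w[...,2]
    a=np.radians(15); u=X*np.cos(a)+Y*np.sin(a); v=-X*np.sin(a)+Y*np.cos(a)
    m=(u>530)&(u<590)&(abs(v+147.2)<6)&(Z>120)
    print("arm top z",np.median(Z[m]).round(1),m.sum()); return s
E
python3 -c "
from h import *
force(); go(509,-16,400,-75)"
```

```text
F [ 1.43  0.45 -3.09] sd [0.4  0.61 0.47]
arm top z 220.4 57
turn [-0.0007 -0.0002 -0.0001] shift [0.4 0.1 1.9]
{'time': np.float64(11.78), 'tcp_pos': array([508.97, -15.57, 401.85]), 'tool_rot': array([-1.7996e+02, -1.0000e-02, -7.5000e+01]), 'wrist_force': array([ 1.15,  1.13, -3.56]), 'width': np.float64(0.2)}
```

The sideways force (1.5 N along stand +x) and a sink 3 mm more than expected show that the bar rides the tip-side slope, about 3 mm short of the seat. I'll shift 3 mm toward the column and continue down.

Emit:
servo_tool(rows=[0, 0, 0, 0, -1, 0, 0, 0, 0, 0, 0, -2, 1, 0, 0, 0, 0, 0, -3, 3, 0, 0, 0, 0, 0, -3, 6, 0, 0, 0, 0, 0, -3, 9, 0, 0, 0, 0, 0, -3, 11, 0, 0, 0, 0, 0, -3, 12, 0, 0, 0, 0, 0, -3, 12, 0])

```text
time: 12.78
tcp_pos: [511.6, -14.9, 389.6]
tool_rot: [180.0, 0.0, -75.0]
wrist_force: [-1.1, -0.7, -1.5]
width: 0.206
```

```bash
python3 -c "
from h import *
force(); go(512,-15,390,-75)"
```

```text
F [-1.26 -0.45 -2.05] sd [0.29 0.53 0.25]
arm top z 211.0 52
turn [ 0.0004  0.     -0.0001] shift [ 0.2 -0.3 -0.4]
{'time': np.float64(13.38), 'tcp_pos': array([511.62, -14.87, 389.57]), 'tool_rot': array([179.98,   0.  , -75.  ]), 'wrist_force': array([-1.2 , -0.35, -2.06]), 'width': np.float64(0.2)}
```

Emit:
servo_tool(rows=[0, 0, 0, 0, 0.5, 1, 0, 0, 0, 0, 0, 1, 4, 0, 0, 0, 0, 0, 1, 7, 0, 0, 0, 0, 0, 1, 10, 0, 0, 0, 0, 0, 1, 13, 0, 0, 0, 0, 0, 1, 15, 0, 0, 0, 0, 0, 1, 16, 0, 0, 0, 0, 0, 1, 16, 0])

```text
time: 14.38
tcp_pos: [511.1, -15.0, 373.9]
tool_rot: [-179.9, -0.0, -75.0]
wrist_force: [2.6, 0.3, -0.1]
width: 0.203
```

```bash
python3 -c "
from h import *
force(16); go(511,-15,372,-75)"
```

```text
F [ 4.45  0.96 -0.35] sd [0.74 0.27 0.51]
arm top z 195.1 52
turn [-0.001  -0.0002  0.    ] shift [-0.   0.   1.8]
{'time': np.float64(15.18), 'tcp_pos': array([511.02, -15.01, 373.84]), 'tool_rot': array([-1.7994e+02, -1.0000e-02, -7.5000e+01]), 'wrist_force': array([ 4.44,  0.47, -0.68]), 'width': np.float64(0.2)}
```

Emit:
servo_tool(rows=[0, 0, 0, 0, -0.4, 0.5, 0, 0, 0, 0, 0, -0.4, 1, 0, 0, 0, 0, 0, -0.4, 2, 0, 0, 0, 0, 0, -0.4, 2, 0, 0, 0, 0, 0, -0.4, 2, 0, 0, 0, 0, 0, -0.4, 2, 0])

```text
time: 15.92
tcp_pos: [511.2, -15.0, 371.7]
tool_rot: [-180.0, -0.0, -75.0]
wrist_force: [4.9, 0.9, 0.8]
width: 0.203
```

```bash
python3 -c "
from h import *
force(16); go(511,-15,372,-75)"
```

```text
F [4.92 1.   0.13] sd [0.51 0.55 0.45]
arm top z 193.4 53
turn [-0.0002 -0.0001 -0.0001] shift [-0.1  0.2 -0.3]
{'time': np.float64(16.73), 'tcp_pos': array([511.18, -15.01, 371.72]), 'tool_rot': array([-179.99,   -0.  ,  -75.01]), 'wrist_force': array([4.45, 0.69, 0.12]), 'width': np.float64(0.2)}
```

Emit:
servo_tool(rows=[0, 0, 0, 0, -0.4, 0, 0, 0, 0, 0, 0, -0.8, 0, 0, 0, 0, 0, 0, -1.2, 0, 0, 0, 0, 0, 0, -1.2, 0, 0, 0, 0, 0, 0, -1.2, 0, 0, 0, 0, 0, 0, -1.2, 0, 0])

```text
time: 17.48
tcp_pos: [511.8, -14.9, 371.3]
tool_rot: [179.9, 0.0, -75.0]
wrist_force: [-0.2, -1.1, -0.9]
width: 0.2
```

```bash
python3 -c "
from h import *
force(16); go(511,-15,372,-75)"
```

```text
F [-2.31 -0.78  0.14] sd [1.13 0.67 0.57]
arm top z 192.7 52
turn [ 0.0015  0.0001 -0.0001] shift [-0.   1.  -0.6]
{'time': np.float64(18.27), 'tcp_pos': array([511.93, -14.8 , 371.4 ]), 'tool_rot': array([179.91,   0.  , -75.01]), 'wrist_force': array([-4.59, -2.32,  1.49]), 'width': np.float64(0.2)}
```

Emit:
servo_tool(rows=[0, 0, 0, 0, 0.2, -0.2, 0, 0, 0, 0, 0, 0.4, -0.4, 0, 0, 0, 0, 0, 0.4, -0.4, 0, 0, 0, 0, 0, 0.4, -0.4, 0])

```text
time: 18.77
tcp_pos: [511.8, -14.8, 372.0]
tool_rot: [180.0, 0.0, -75.0]
wrist_force: [-3.8, -2.1, 0.6]
width: 0.201
```

```bash
python3 -c "
from h import *
force(10); go(511.6,-15,371.7,-75)"
```

```text
F [-4.54 -1.51  0.01] sd [0.52 0.36 0.4 ]
arm top z 193.3 55
turn [ 0.0005  0.     -0.0001] shift [0.1 0.3 0.3]
{'time': np.float64(19.27), 'tcp_pos': array([511.82, -14.82, 371.98]), 'tool_rot': array([179.97,   0.  , -75.01]), 'wrist_force': array([-5.67, -1.71,  0.63]), 'width': np.float64(0.2)}
```

Emit:
servo_tool(rows=[0, 0, 0, 0, 0.3, 0, 0, 0, 0, 0, 0, 0.3, 0, 0, 0, 0, 0, 0, 0.3, 0, 0, 0, 0, 0, 0, 0.3, 0, 19, 0, 0, 0, 0, 0.3, 0, 24, 0, 0, 0, 0, 0.3, 0, 32, 0, 0, 0, 0, 0.3, 0, 44, 0, 0, 0, 0, 0.3, 0, 44])

```text
time: 20.27
tcp_pos: [511.7, -14.8, 372.1]
tool_rot: [-180.0, -0.0, -75.0]
wrist_force: [0.3, 0.4, 1.3]
width: 0.513
```

Emit:
servo_tool(rows=[0, 0, 0, 0, 0, 0, 44, 0, 0, 0, 0, 0, 0, 44, 0, 0, 0, 0, 0, 0, 44, 0, 0, 0, 0, 0, 0, 44, 0, 0, 0, 0, 0, 0, 44, 0, 0, 0, 0, 0, 0, 44, 0, 0, 0, 0, 0, 0, 44, 0, 0, 0, 0, 0, 0, 44])

```text
time: 21.28
tcp_pos: [511.6, -14.9, 372.1]
tool_rot: [180.0, -0.0, -75.0]
wrist_force: [0.1, 0.0, -1.0]
width: 0.515
```

```bash
python3 - <<'E'
from h import *
force(4)
s=vision.snapshot("side"); go(511.6,-15,371.7,-75)
cv2.imwrite("pics/g4.png",cv2.resize(s["color"][110:240,180:320,::-1],None,fx=4,fy=4,interpolation=cv2.INTER_CUBIC))
E
```

```text
F [ 0.35 -0.13 -0.19] sd [0.53 0.39 0.33]
arm top z 193.3 53
turn [ 0.0001 -0.     -0.    ] shift [0.1 0.1 0.3]
{'time': np.float64(21.52), 'tcp_pos': array([511.62, -14.87, 372.05]), 'tool_rot': array([180.,  -0., -75.]), 'wrist_force': array([ 0.12,  0.7 , -1.04]), 'width': np.float64(0.51)}
```

View pics/g4.png

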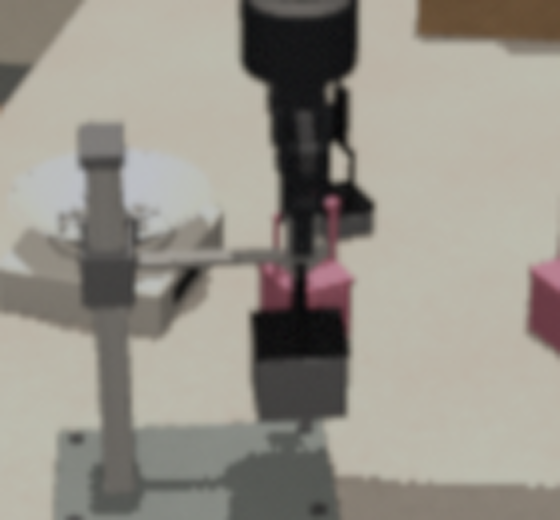

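The pack hangs upright in the hook (bar at crop (300,255)), and the arm height didn't change on release. I'll let it hang for 2.5 s more.

Emit:
servo_tool(rows=[0, 0, 0, 0, 0, 0, 44, 0, 0, 0, 0, 0, 0, 44, 0, 0, 0, 0, 0, 0, 44, 0, 0, 0, 0, 0, 0, 44, 0, 0, 0, 0, 0, 0, 44, 0, 0, 0, 0, 0, 0, 44, 0, 0, 0, 0, 0, 0, 44, 0, 0, 0, 0, 0, 0, 44])

```text
time: 22.52
tcp_pos: [511.6, -14.9, 372.1]
tool_rot: [180.0, -0.0, -75.0]
wrist_force: [-0.1, 0.3, 0.4]
width: 0.517
```

Emit:
servo_tool(rows=[0, 0, 0, 0, 0, 0, 44, 0, 0, 0, 0, 0, 0, 44, 0, 0, 0, 0, 0, 0, 44, 0, 0, 0, 0, 0, 0, 44, 0, 0, 0, 0, 0, 0, 44, 0, 0, 0, 0, 0, 0, 44, 0, 0, 0, 0, 0, 0, 44, 0, 0, 0, 0, 0, 0, 44])

```text
time: 23.52
tcp_pos: [511.6, -14.9, 372.0]
tool_rot: [180.0, -0.0, -75.0]
wrist_force: [0.4, 0.1, -0.1]
width: 0.511
```

```bash
python3 - <<'E'
from h import *
s=force(8); w=cloud(s); X,Y,Z=w[...,0],w[...,1],w[...,2]
m=(X>450)&(X<570)&(Y>-80)&(Y<40)&(Z>120)&(Z<155)
p=w[m]; print("lid",len(p),p.mean(0).round(1) if len(p) else 0)
s=vision.snapshot("side"); w=cloud(s); X,Y,Z=w[...,0],w[...,1],w[...,2]; c=s["color"].max(-1)
for lo in range(70,150,12):
    p=w[(X>450)&(X<570)&(Y>-80)&(Y<40)&(Z>lo)&(Z<lo+12)&(c<80)]
    if len(p): print(lo,len(p),p.mean(0).round(1),p.min(0).round(),p.max(0).round())
go(511.6,-15,371.7,-75)
E
```

```text
F [-0.04 -0.18  0.01] sd [0.22 0.5  0.48]
arm top z 194.0 51
lid 0 0
70 17 [506.3  11.1  79.2] [485.   0.  74.] [527.  18.  82.]
82 76 [502.7  11.1  87.9] [476.   2.  82.] [529.  22.  94.]
94 79 [503.9  11.7 100. ] [476.   0.  94.] [532.  21. 106.]
106 81 [504.7  12.  112. ] [476.  -1. 106.] [532.  22. 118.]
118 79 [503.8  11.7 123.8] [474.   1. 118.] [532.  21. 130.]
130 257 [509.2 -10.5 134.1] [474. -50. 130.] [544.  21. 141.]
142 17 [508.1  -4.9 148.4] [500. -41. 142.] [521.  17. 154.]
turn [-0.     -0.0001 -0.    ] shift [0.1 0.1 0.4]
{'time': np.float64(23.98), 'tcp_pos': array([511.63, -14.85, 372.07]), 'tool_rot': array([-180.,   -0.,  -75.]), 'wrist_force': array([ 0.54, -0.29,  0.07]), 'width': np.float64(0.51)}
```

Emit:
servo_tool(rows=[0, 0, 0, 0, 0, 0, 34, 0, 0, 0, 0, 0, 0, 28, 0, 0, 0, 0, 0, 0, 23, 0, 0, 0, 0, 0, 0, 20, 0, 0, 0, 0, 0, 0, 16, 0, 0, 0, 0, 0, 0, 0, 0, 0, 0, 0, 0, 0, 0, 0, 0, 0, 0, 0, 0, 0])

```text
time: 24.98
tcp_pos: [511.6, -14.9, 372.1]
tool_rot: [180.0, -0.0, -75.0]
wrist_force: [0.3, 0.1, 0.5]
width: 0.198
```

Emit:
servo_tool(rows=[0, 0, 0, 0, 0, -1, 0, 0, 0, 0, 0, 0, -4, 0, 0, 0, 0, 0, 0, -9, 0, 0, 0, 0, 0, 0, -15, 0, 0, 0, 0, 0, 0, -22, 0, 0, 0, 0, 0, 0, -29, 0, 0, 0, 0, 0, 0, -36, 0, 0, 0, 0, 0, 0, -42, 0])

```text
time: 25.98
tcp_pos: [511.2, -14.8, 414.1]
tool_rot: [179.9, 0.0, -75.0]
wrist_force: [0.7, 0.4, -5.5]
width: 0.2
```

Emit:
servo_tool(rows=[0, 0, 0, 0, 0, -5, 0, 0, 0, 0, 0, 0, -10, 0, 0, 0, 0, 0, 0, -15, 0, 0, 0, 0, 0, 0, -19, 0, 0, 0, 0, 0, 0, -21, 0, 0, 0, 0, 0, 0, -21, 0, 0, 0, 0, 0, 0, -21, 0])

```text
time: 26.85
tcp_pos: [511.6, -14.9, 434.9]
tool_rot: [180.0, 0.0, -75.0]
wrist_force: [0.7, 0.8, -5.2]
width: 0.204
```

```bash
python3 - <<'E'
from h import *
force(8); go(509,-16,434.5,-75)
s=vision.snapshot("side"); w=cloud(s); X,Y,Z=w[...,0],w[...,1],w[...,2]; c=s["color"].max(-1)
for lo in range(138,240,12):
    p=w[(X>440)&(X<570)&(Y>-80)&(Y<40)&(Z>lo)&(Z<lo+12)&(c<80)]
    if len(p): print(lo,len(p),p.mean(0).round(1),p.min(0).round(),p.max(0).round())
E
```

```text
F [ 0.14  0.16 -4.69] sd [0.52 0.44 0.29]
arm top z 229.4 37
turn [ 0.0001 -0.     -0.    ] shift [0.4 2.8 0.5]
{'time': np.float64(27.25), 'tcp_pos': array([511.63, -14.85, 435.03]), 'tool_rot': array([180.,  -0., -75.]), 'wrist_force': array([ 0.37,  0.54, -4.31]), 'width': np.float64(0.2)}
138 53 [501.6  11.4 146.3] [475.   4. 140.] [529.  19. 150.]
150 83 [502.5  11.2 155.7] [474.   1. 150.] [532.  20. 162.]
162 91 [503.9  11.7 167.8] [475.   1. 162.] [536.  22. 174.]
174 93 [504.5  12.1 180.1] [475.   4. 174.] [536.  22. 186.]
186 253 [508.4  -4.6 195. ] [475. -49. 186.] [543.  23. 198.]
198 50 [506.1  -8.9 200.3] [475. -45. 198.] [541.  16. 210.]
210 24 [508.5 -11.2 216.4] [500. -41. 211.] [517.  17. 222.]
222 17 [505.8  -6.1 227.9] [496. -39. 222.] [518.  15. 234.]
234 6 [502.4  13.  239.4] [501.  11. 236.] [504.  15. 243.]
```

Hook is back at its top stop and the pack is held. I'll retreat along stand −x (tool +y) by 80 mm.

Emit:
servo_tool(rows=[0, 0, 0, 0, 2, 0, 0, 0, 0, 0, 0, 7, 0, 0, 0, 0, 0, 0, 15, 0, 0, 0, 0, 0, 0, 25, 0, 0, 0, 0, 0, 0, 36, 0, 0, 0, 0, 0, 0, 47, 0, 0, 0, 0, 0, 0, 58, 0, 0, 0, 0, 0, 0, 68, 0, 0])

```text
time: 28.3
tcp_pos: [445.2, -32.7, 435.1]
tool_rot: [-180.0, -0.0, -75.0]
wrist_force: [0.6, -0.6, -5.0]
width: 0.201
```

Emit:
servo_tool(rows=[0, 0, 0, 0, 7, 0, 0, 0, 0, 0, 0, 12, 0, 0, 0, 0, 0, 0, 14, 0, 0, 0, 0, 0, 0, 14, 0, 0, 0, 0, 0, 0, 14, 0, 0])

```text
time: 28.92
tcp_pos: [432.6, -36.0, 435.1]
tool_rot: [-180.0, 0.0, -75.0]
wrist_force: [0.0, 0.5, -3.9]
width: 0.203
```

```bash
python3 - <<'E'
from h import *
force(2); go(441.7,306.4,435,-100.5); go(441.7,306.4,435,-75)
E
```

```text
F [ 0.17  0.68 -5.47] sd [0.29 0.25 0.62]
arm top z 229.3 142
turn [0.000e+00 1.000e-04 4.451e-01] shift [-3.284e+02 -9.740e+01  1.000e-01]
{'time': np.float64(29.02), 'tcp_pos': array([432.59, -36.03, 435.02]), 'tool_rot': array([-1.8e+02,  1.0e-02, -7.5e+01]), 'wrist_force': array([-0.12,  0.43, -6.09]), 'width': np.float64(0.2)}
turn [-0.      0.0001  0.    ] shift [-3.284e+02 -9.740e+01  1.000e-01]
{'time': np.float64(29.02), 'tcp_pos': array([432.59, -36.03, 435.02]), 'tool_rot': array([-1.8e+02,  1.0e-02, -7.5e+01]), 'wrist_force': array([-0.12,  0.43, -6.09]), 'width': np.float64(0.2)}
```

Emit:
servo_tool(rows=[0, 0, 0, -6, 0, 0, 0, 0, 0, 0, -18, -2, 0, 0, 0, 0, 0, -38, -8, 0, 0, 0, 0, 0, -63, -16, 0, 0, 0, 0, 0, -92, -25, 0, 0, 0, 0, 0, -122, -34, 0, 0, 0, 0, 0, -152, -43, 0, 0, 0, 0, 0, -182, -52, 0, 0])

```text
time: 30.02
tcp_pos: [435.1, 155.0, 435.2]
tool_rot: [-180.0, 0.0, -75.0]
wrist_force: [0.2, -0.2, -4.1]
width: 0.204
```

Emit:
servo_tool(rows=[0, 0, 0, -30, -9, 0, 0, 0, 0, 0, -58, -18, 0, 0, 0, 0, 0, -86, -27, 0, 0, 0, 0, 0, -110, -35, 0, 0, 0, 0, 0, -130, -41, 0, 0, 0, 0, 0, -142, -44, 0, 0, 0, 0, 0, -146, -45, 0, 0, 0, 0, 0, -146, -45, 0, 0])

```text
time: 31.02
tcp_pos: [441.2, 305.6, 434.9]
tool_rot: [180.0, -0.0, -75.0]
wrist_force: [0.2, 0.4, -4.5]
width: 0.198
```

Emit:
servo_tool(rows=[0, 0, 0, 0, 0, 0, 0, 0, 0, 0, 0, 0, 0, 0, 0, 0, 0, 0, 0, 0, 0, 0, 0, 0, 0, 0, 0, 0])

```text
time: 31.52
tcp_pos: [441.3, 305.7, 435.1]
tool_rot: [-180.0, -0.0, -75.0]
wrist_force: [0.4, -0.7, -4.7]
width: 0.199
```

```bash
python3 - <<'E'
from h import *
go(441.7,306.4,306,-75)
s=vision.snapshot("top"); w=cloud(s); X,Y,Z=w[...,0],w[...,1],w[...,2]; c=s["color"].astype(int)
p=w[(c[...,0]>90)&(c[...,1]<70)&(Y>100)&(Z>40)&(Z<75)]; print(cv2.minAreaRect(p[:,:2].astype(np.float32)))
p=w[(c[...,0]>60)&(c[...,1]<70)&(abs(Y-306)<70)&(abs(X-441)<95)&(Z<30)]; print("floor",np.median(p[:,2]) if len(p) else 0)
E
```

```text
turn [-0.0001 -0.0001 -0.0003] shift [ -0.6  -0.6 129.1]
{'time': np.float64(31.52), 'tcp_pos': array([441.29, 305.71, 435.1 ]), 'tool_rot': array([-1.800e+02, -1.000e-02, -7.502e+01]), 'wrist_force': array([ 0.4 , -0.74, -4.71]), 'width': np.float64(0.2)}
((442.1210021972656, 305.29571533203125), (206.08798217773438, 263.8101501464844), 79.4067611694336)
floor 5.9045113950560335
```

Emit:
servo_tool(rows=[0, 0, 0, 0, 0, 4, 0, 0, 0, 0, 0, 0, 14, 0, 0, 0, 0, 0, 0, 30, 0, 0, 0, 0, 0, 0, 50, 0, 0, 0, 0, 0, 0, 72, 0, 0, 0, 0, 0, 0, 94, 0, 0, 0, 0, 0, 0, 110, 0, 0, 0, 0, 0, 0, 119, 0])

```text
time: 32.58
tcp_pos: [441.0, 305.7, 314.7]
tool_rot: [179.9, -0.0, -75.0]
wrist_force: [-0.5, -0.1, -4.5]
width: 0.201
```

Emit:
servo_tool(rows=[0, 0, 0, 0, 0, 3, 0, 0, 0, 0, 0, 0, 4, 0, 0, 0, 0, 0, 0, 5, 0, 0, 0, 0, 0, 0, 6, 0, 0, 0, 0, 0, 0, 7, 0, 0, 0, 0, 0, 0, 8, 0, 0, 0, 0, 0, 0, 8, 0, 0, 0, 0, 0, 0, 8, 0])

```text
time: 33.58
tcp_pos: [441.2, 305.9, 308.1]
tool_rot: [180.0, 0.0, -75.0]
wrist_force: [0.0, 0.4, -4.6]
width: 0.198
```

```bash
python3 - <<'E'
from h import *
force(8); go(441.7,306.4,305,-75)
E
```

```text
F [-0.04 -0.03 -4.92] sd [0.43 0.44 0.46]
arm top z 229.2 141
turn [ 0.     -0.     -0.0001] shift [-0.4 -0.6  3.1]
{'time': np.float64(33.98), 'tcp_pos': array([441.24, 305.84, 308.06]), 'tool_rot': array([180.,  -0., -75.]), 'wrist_force': array([ 0.78, -0.13, -4.7 ]), 'width': np.float64(0.2)}
```

Emit:
servo_tool(rows=[0, 0, 0, 0, 0, 0.5, 0, 0, 0, 0, 0, 0, 1, 0, 0, 0, 0, 0, 0, 1.5, 0, 0, 0, 0, 0, 0, 2, 0, 0, 0, 0, 0, 0, 2.5, 0, 0, 0, 0, 0, 0, 3, 0, 0, 0, 0, 0, 0, 3, 0, 0, 0, 0, 0, 0, 3, 0])

```text
time: 34.98
tcp_pos: [441.2, 305.9, 305.2]
tool_rot: [-180.0, -0.0, -75.0]
wrist_force: [-0.3, -1.7, -1.9]
width: 0.199
```

```bash
python3 - <<'E'
from h import *
force(8); go(441.7,306.4,305,-75)
E
```

```text
F [-0.66 -0.97 -0.6 ] sd [0.47 0.57 0.58]
arm top z 229.1 140
turn [-0.0001 -0.0001 -0.0001] shift [-0.4 -0.6  0.2]
{'time': np.float64(35.38), 'tcp_pos': array([441.26, 305.88, 305.21]), 'tool_rot': array([-179.99,   -0.  ,  -75.  ]), 'wrist_force': array([-0.36, -0.33, -0.22]), 'width': np.float64(0.2)}
```

Emit:
servo_tool(rows=[0, 0, 0, 0, 0, 0.3, 0, 0, 0, 0, 0, 0, 0.3, 0, 0, 0, 0, 0, 0, 0.3, 19, 0, 0, 0, 0, 0, 0.3, 24, 0, 0, 0, 0, 0, 0.3, 32, 0, 0, 0, 0, 0, 0.3, 50, 0, 0, 0, 0, 0, 0.3, 50, 0, 0, 0, 0, 0, 0.3, 50])

```text
time: 36.38
tcp_pos: [441.2, 305.9, 304.7]
tool_rot: [180.0, 0.0, -75.0]
wrist_force: [0.3, -0.2, -0.4]
width: 0.582
```

Emit:
servo_tool(rows=[0, 0, 0, 0, 0, -2, 50, 0, 0, 0, 0, 0, -8, 50, 0, 0, 0, 0, 0, -20, 50, 0, 0, 0, 0, 0, -38, 50, 0, 0, 0, 0, 0, -60, 50, 0, 0, 0, 0, 0, -82, 50, 0, 0, 0, 0, 0, -100, 50, 0, 0, 0, 0, 0, -110, 50])

```text
time: 37.38
tcp_pos: [441.3, 305.9, 416.4]
tool_rot: [-179.9, 0.0, -75.0]
wrist_force: [-0.3, 0.2, 0.2]
width: 0.585
```

Emit:
servo_tool(rows=[0, 0, 0, 0, 0, 0, 50, 0, 0, 0, 0, 0, 0, 50, 0, 0, 0, 0, 0, 0, 50, 0, 0, 0, 0, 0, 0, 50])

```text
time: 37.88
tcp_pos: [441.2, 305.8, 414.2]
tool_rot: [179.9, -0.0, -75.0]
wrist_force: [-0.2, -0.5, 0.3]
width: 0.586
```

```bash
python3 - <<'E'
from h import *
force(2); go(441.7,306.4,305,-75)
s=vision.snapshot("side"); w=cloud(s); X,Y,Z=w[...,0],w[...,1],w[...,2]; c=s["color"]
for lo in (55,80,125,150):
    p=w[(abs(X-442)<60)&(abs(Y-306)<60)&(Z>lo)&(Z<lo+20)&(c.max(-1)<80)]
    if len(p): print(lo,len(p),p.mean(0).round(1),p.max(0).round())
cv2.imwrite("pics/g5.png",cv2.resize(c[...,::-1],(800,600)))
E
```

```text
F [-0.38  0.03 -0.35] sd [0.35 0.28 0.59]
arm top z 229.4 142
turn [ 0.0006 -0.0001  0.    ] shift [ -0.4  -0.7 109.4]
{'time': np.float64(37.98), 'tcp_pos': array([441.2 , 305.86, 414.44]), 'tool_rot': array([179.96,  -0.  , -75.  ]), 'wrist_force': array([-0.03,  0.3 ,  0.24]), 'width': np.float64(0.58)}
55 596 [438.6 312.2  66.1] [476. 343.  75.]
80 33 [438.8 316.3  89.6] [451. 335. 100.]
125 51 [439.  312.6 134.8] [448. 327. 145.]
150 35 [439.5 313.6 159.7] [444. 316. 169.]
```

View pics/g5.png

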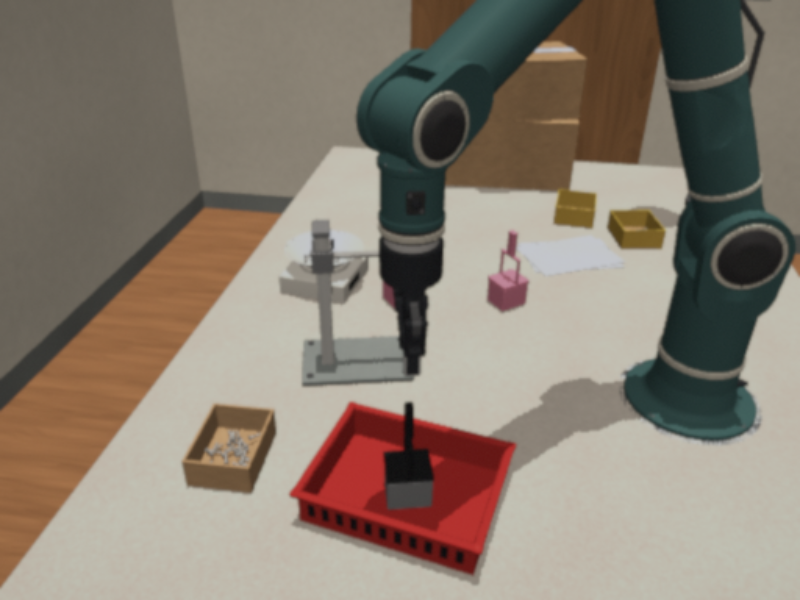

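The pack stands upright in the middle of the red basket (408,480), clear of the gripper (412,370). The carton, stand and bench scale are where they were. I'm handing in.

```bash
python3 -c "
from h import *
job.close_job()"
```

```text
the job is handed in; nothing more can be done
```

The bigger pack was weighed on the hook, taken off and stood upright in the red basket. I handed the job in at about 38 s, and no verdict is reported.

- **Weighing:** I lowered the pack until the wrist force read about 0 N, then let go. The hook had sunk about 36 mm, which puts the pack at about 4.7 N. The hook arm did not move on release (193.3 mm before and after), and the pack hung free for about 4 s.
- **Seating:** The bar first rode about 3 mm short, on the tip-side slope of the hook. I re-centred it in small shifts. Sideways force still read up to about 5 N during this, and I made one last 0.3 mm shift without re-measuring before letting go. After release the forces were about zero.
- **Lift-off and placing:** The hook is back at its top stop (arm top at 229.4 mm, as at the start). The last picture and depth readings show the pack upright near the basket's centre, with the gripper about 110 mm above it.
- **Bystanders:** The carton and bench scale look unmoved in the last picture. The arm hid the smaller pack in that view, but nothing went near it.

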